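Put the socket drivers back in the leaning bench rack

ROBOT

A 7-joint arm with a two-finger parallel gripper is mounted at the origin on the work surface. World frame = base frame: x ahead of the robot, y to its left, z up, the work surface at z = 0. Lengths are in m, angles in rad, forces in N, time in s.
With the tool pointing down it reaches from about 0.35 to 0.9 m from the base axis. Payload 8.1 kg.
Tool frame: the origin (TCP) lies midway between the tips of the shut fingers; the grasp point (between the pads) lies 19 mm behind it; z points along the fingers, y is the line along which they close (so a half turn about z gives the same grasp; the last joint's range is limited). The gripper opens to 92 mm and grips with 3 to 60 N. Pads are 19 mm wide; open, the fingers measure 130 mm over their backs; the gripper's body (75 mm by 190 mm) begins 47 mm behind the grasp point.
Start: joints at [1.173, 0.434, 0.025, 1.573, -0.012, 1.134, -0.075], TCP at [0.182, -0.598, 0.227] pointing down, gripper open.
Joint ranges: [-2.62, 2.62], [-0.44, 2.09], [-1.27, 1.32], [0.08, 2.57], [-1.32, 4.46], [0.12, 2], [-2.74, 2.74]. Speed limits (rad/s): [2.22, 2.22, 3.01, 3.01, 3.14, 3.14, 3.14].

INTERFACE

Orientations are given as a rotation vector (axis times angle).
In Python, from cell import observe, cams, job gives the robot as it stands. The module is installed in compiled form; this text tells all that it offers.
- The arm moves only by the tool step_arm, never from a script. Its argument "steps" is a list of rows, each a list of 6 numbers: the shift along the world's x, y, z in mm, then the turn, a rotation vector about the world's x, y, z in rad. In form: [[dx, dy, dz, rx, ry, rz], ...]. A call has 1 to 20 rows; each row shifts and turns the commanded pose from where the row before left it; what a row does not reach is not made up. A row lasts 1/12 s, in which the tool goes at most 41.7 mm and 7.16 degrees, less where a joint would pass 70% of its speed; a pose out of reach is approached as far as the arm can. A call with a gripper value outside its range is refused whole. "gripper" is the opening, from 0 (shut) to 1 (fully open), set as the call begins (left out, the last holds). The fingers move at their own pace and stop on an object; "force" is the grip in N (left out, the last holds). Time passes only in rows, so rows that do not move let the fingers close. It gives the time, the measured TCP pose, the force, the opening and the grip force at its end, in the units of the state.
- observe(): the state, without advancing time (a new reading comes with each control period).
- cams.get_image(name): name is "side" or "top" or "wrist"; returns the picture (420x560x3 uint8, red, green, blue); there is no depth.
- cams.get_calibration(name): a dict with "fov_y" (degrees; the focal length in pixels is half the picture's height over the tangent of half this angle, whatever the lens; pixels are square), "cx", "cy" (the principal point, pixels), "world_to_cam" (4x4, takes a point from world to camera coordinates). Camera axes: x right, y up, looking along -z (the intrinsics and any distortion apply to the point x, -y, -z); pixel columns grow to the right and rows downward; lengths in m; the calibration is good to about 2 mm. The wrist camera is an equidistant fisheye: a pixel r from the principal point sees the ray r / f radians off the axis. A picture is of the moment at which its call begins: read the wrist's pose just before it. get_calibration takes no time and is no camera call; for the wrist camera it gives the pose at the moment of the call.
- job.sign_off(): hands the job in; it is judged then, once.
The state is a dict: "clock": time; "joints": joint angles; "dq": joint speeds; "joint_efforts": joint torques, N m; "position": TCP position; "ee_rot": TCP orientation; "force": force on the tool from outside, world axes, zero at the start; "ft_torque": the same for the moment, N m; "width": opening from 0.0 (shut) to 1.0 (fully open); "gripper_force": force on a finger pad.
Only numpy, scipy, OpenCV 4.12 (cv2) and the standard library are available. Lean on these libraries where they do the work, as an engineer would, in place of code of your own. Each camera call takes 0.05 s, during which the arm holds its last target. There are 200 camera calls.

TASK

Put both square-handled socket drivers (like big screwdrivers) from the bench back into the leaning three-sleeve rack, shaft down, one to a sleeve and fully home, so that the handle's shoulder rests on the mouth of the sleeve. One of the sleeves is jammed by a broken stub deep inside that you can only find by feel: if a driver stops short, take it to another sleeve. Leave the kettle, can, jar, wrench and blender foot where they are.

Things in the scene. Friction and masses are not known exactly. Their poses are not given: they have to be found in the camera images.
- driver_long: the longer socket driver, lying on the bench: red square handle 30 x 30 x 100 mm, round steel shaft 13 mm thick, 92 mm long. Origin on its axis at the shoulder between handle and shaft; the handle runs to x = +100 mm, the shaft to x = -92 mm; lying, the axis is 15 mm above the bench. Grip the handle across its width at about x = +50 mm.
- driver_short: the shorter socket driver, lying on the bench: red square handle 30 x 30 x 84 mm, round steel shaft 13 mm thick, 80 mm long. Origin on its axis at the shoulder between handle and shaft; the handle runs to x = +84 mm, the shaft to x = -80 mm; lying, the axis is 15 mm above the bench. Grip the handle across its width at about x = +42 mm.
- rack: fixed steel bench rack, base plate 130 x 220 x 12 mm, carrying three identical square sleeves side by side 80 mm apart along its y, all leaning 50 degrees from vertical with their mouths towards the rack's +x. Origin at centre of the base's underside.
- mouth1 (a point): centre of the mouth of the first (rack +y end) sleeve, 100 mm above the bench. z points out of the sleeve along its axis, 50 degrees from vertical, upward; y is level, along the row. Steel, square, 19 mm wide inside, 25 mm outside, 109 mm deep inside; in one sleeve of the three, not known which, a stub stops a shaft 42 mm in.
- mouth2 (a point): centre of the mouth of the middle sleeve, 100 mm above the bench. z points out of the sleeve along its axis, 50 degrees from vertical, upward; y is level, along the row. Steel, square, 19 mm wide inside, 25 mm outside, 109 mm deep inside; in one sleeve of the three, not known which, a stub stops a shaft 42 mm in.
- mouth3 (a point): centre of the mouth of the third (rack -y end) sleeve, 100 mm above the bench. z points out of the sleeve along its axis, 50 degrees from vertical, upward; y is level, along the row. Steel, square, 19 mm wide inside, 25 mm outside, 109 mm deep inside; in one sleeve of the three, not known which, a stub stops a shaft 42 mm in.
- kettle: pink kettle with black lid, 210 mm tall, about 150 mm wide, handle to its -y side; origin at centre of underside. Bystander.
- spray_can: grey spray can, 54 mm wide, 160 mm tall; origin at centre of underside. Bystander.
- screw_jar: glass jar, 68 mm wide, 80 mm tall; origin at centre of underside. Bystander.
- wrench: steel wrench lying flat, along its x; origin at centre of underside. Bystander.
- blender_foot: steel foot of a stick blender standing bell-down, 56 mm wide at the bottom, 100 mm tall; origin at centre of underside. Bystander.
Things that resemble listed ones, but are neither listed nor needed, are in the scene too. Leave any turquoise look-alike of the driver_short alone. Leave any blue look-alike of the driver_long alone.

How it is judged:
At the end, for the whole second after the job is handed in: Each driver stands shaft-down in a sleeve of its own, the centre of its shoulder within 9 mm of the centre of the sleeve's mouth, its axis within 0.15 rad of the sleeve's, and at rest (under 0.02 m/s) (((distance between driver_long and mouth1 below 0.009 m and angle between the x axis of driver_long and the z axis of mouth1, either way round below 0.15 rad) or (distance between driver_long and mouth2 below 0.009 m and angle between the x axis of driver_long and the z axis of mouth2, either way round below 0.15 rad) or (distance between driver_long and mouth3 below 0.009 m and angle between the x axis of driver_long and the z axis of mouth3, either way round below 0.15 rad)) and linear speed of each of driver_long, driver_short below 0.02 m/s and ((distance between driver_short and mouth1 below 0.009 m and angle between the x axis of driver_short and the z axis of mouth1, either way round below 0.15 rad) or (distance between driver_short and mouth2 below 0.009 m and angle between the x axis of driver_short and the z axis of mouth2, either way round below 0.15 rad) or (distance between driver_short and mouth3 below 0.009 m and angle between the x axis of driver_short and the z axis of mouth3, either way round below 0.15 rad))); the robot touches nothing.
It fails at once if the kettle is shifted by more than 40 mm (distance of kettle from where it was at the start of the episode above 0.04 m).
It fails at once if the spray can is shifted by more than 40 mm (distance of spray_can from where it was at the start of the episode above 0.04 m).
It fails at once if the screw jar is shifted by more than 40 mm (distance of screw_jar from where it was at the start of the episode above 0.04 m).
It fails at once if the wrench is shifted by more than 40 mm (distance of wrench from where it was at the start of the episode above 0.04 m).
It fails at once if the blender foot is shifted by more than 40 mm (distance of blender_foot from where it was at the start of the episode above 0.04 m).
It also fails if it takes over 72 s, if anything falls off the work surface, if the arm or the gripper's body presses on something with over 40 N, if the wrist force passes 120 N, or if a joint passes its speed limit or range.

## Working session

There is one attempt and no reset: what is moved stays moved. The work goes in short steps, Python scripts to look and compute and a tool call to move; the robot and the scene stay as the last step left them, time stands still between calls to the robot, and variables do not carry over. Pictures are saved under pics/ and viewed, at most 10 in all, crops included, and the job is handed in when it is done.

Besides the shell and the picture viewer there is one more tool, called after "Emit:" as name(argument=value, ...), one argument or row to a line, values as JSON. step_arm: Moves the arm, as the interface text tells. Its arguments: {"type":"object","properties":{"steps":{"type":"array","items":{"type":"array","items":{"type":"number"}}},"gripper":{"type":"number"},"force":{"type":"number"}},"required":["steps"]}

```bash
mkdir -p pics
python3 - <<'E'
from cell import observe,cams,job
import cv2,numpy as np
for n in ["side","top","wrist"]:
    im=cams.get_image(n); cv2.imwrite(f"pics/{n}0.png",im[:,:,::-1])
    c=cams.get_calibration(n); print(n,c["fov_y"],c["cx"],c["cy"]); print(np.round(c["world_to_cam"],4))
print({k:np.round(v,3) for k,v in observe().items()})
E
```

```text
side 55.786115524143064 280.3464925243383 215.14656958142675
[[-0.6883 -0.7253  0.013   0.3159]
 [ 0.5551 -0.5151  0.6531 -0.3409]
 [-0.4669  0.4568  0.7572 -0.9782]
 [ 0.      0.      0.      1.    ]]
top 52.74629396258798 283.54438390609596 207.5528967682789
[[ 0.0059 -1.      0.0025 -0.0144]
 [ 0.994   0.0061  0.1089 -0.5052]
 [-0.1089  0.0019  0.994  -1.1232]
 [ 0.      0.      0.      1.    ]]
wrist 65.70646984690485 278.75884019648726 211.17962157961523
[[ 2.913e-01 -9.566e-01 -9.000e-04 -6.235e-01]
 [ 9.181e-01  2.798e-01 -2.807e-01  3.410e-02]
 [ 2.688e-01  8.090e-02  9.598e-01 -3.909e-01]
 [ 0.000e+00  0.000e+00  0.000e+00  1.000e+00]]
{'clock': np.float64(0.15), 'joints': array([ 1.173,  0.435,  0.025,  1.574, -0.012,  1.134, -0.075]), 'dq': array([ 0.   , -0.001,  0.002, -0.002,  0.   , -0.001,  0.001]), 'joint_efforts': array([ 3.0000e-03, -6.6826e+01,  9.8600e-01, -3.1469e+01, -6.1000e-02,
        3.9000e-02,  0.0000e+00]), 'position': array([ 0.181, -0.598,  0.226]), 'ee_rot': array([-3.106, -0.461,  0.   ]), 'force': array([ 0.315,  0.561, -0.452]), 'ft_torque': array([-0.022,  0.052, -0.031]), 'gripper_force': np.float64(0.0), 'width': np.float64(1.003)}
```

View pics/side0.png

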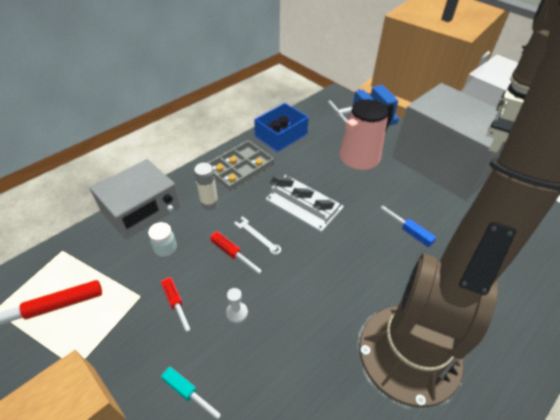

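View pics/top0.png

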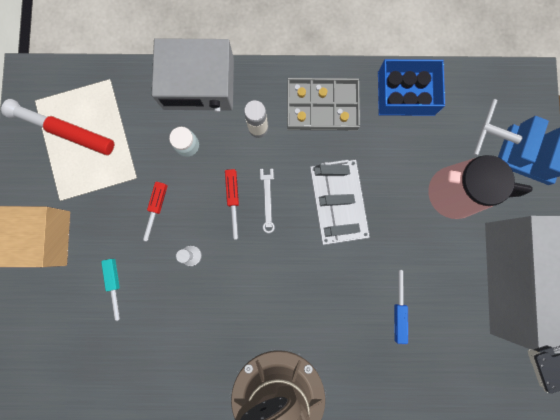

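Run:
```python
import cv2,numpy as np
s=cv2.imread("pics/side0.png");t=cv2.imread("pics/top0.png")
a=cv2.resize(s[165:235,255:355],(800,560)[:2],interpolation=cv2.INTER_CUBIC)
a=cv2.resize(s[165:235,255:355],(400,280),interpolation=cv2.INTER_CUBIC)
b=cv2.resize(t[150:255,300:380],(400,525),interpolation=cv2.INTER_CUBIC)
o=np.zeros((600,800,3),np.uint8); o[:280,:400]=a; o[:525,400:]=b
w=cv2.imread("pics/wrist0.png"); o[290:590,:400]=cv2.resize(w,(400,300))
cv2.imwrite("pics/m1.png",o)
```

```text
(no output)
```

View pics/m1.png

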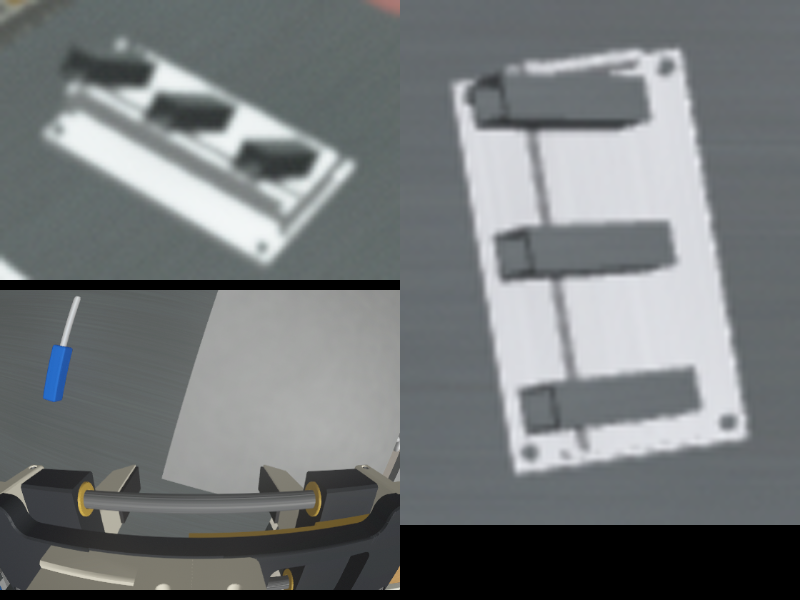

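```bash
cat > h.py <<'E'
import numpy as np,cv2
from cell import observe,cams,job
from scipy.spatial.transform import Rotation as Rn
def ray(n,p,c=None):
    c=c or cams.get_calibration(n); f=210/np.tan(np.radians(c["fov_y"]/2))
    d=np.array([p[0]-c["cx"],p[1]-c["cy"]])/f; W=np.array(c["world_to_cam"])
    if n=="wrist":
        r=np.hypot(*d)+1e-9; v=np.array([d[0]/r*np.sin(r),-d[1]/r*np.sin(r),-np.cos(r)])
    else: v=np.array([d[0],-d[1],-1])
    R=W[:3,:3]; return -R.T@W[:3,3], R.T@v/np.linalg.norm(v)
def plane(n,p,z,c=None):
    o,d=ray(n,p,c); return o+d*(z-o[2])/d[2]
def tri(*rs):
    A=sum(np.eye(3)-np.outer(d,d) for o,d in rs); b=sum((np.eye(3)-np.outer(d,d))@o for o,d in rs)
    x=np.linalg.solve(A,b); return x,[np.linalg.norm(np.cross(x-o,d)) for o,d in rs]
def redmask(im):
    h=cv2.cvtColor(im,cv2.COLOR_RGB2HSV); return ((((h[...,0]<8)|(h[...,0]>172))&(h[...,1]>150)&(h[...,2]>70))*255).astype(np.uint8)
def blobs(m,lo=60,hi=1e9):
    out=[]
    for c in cv2.findContours(m,cv2.RETR_EXTERNAL,cv2.CHAIN_APPROX_NONE)[0]:
        if lo<cv2.contourArea(c)<hi: out.append((cv2.contourArea(c),cv2.minAreaRect(c),c))
    return out
E
python3 - <<'E'
from h import *
print(cams.get_calibration("top").keys())
np.set_printoptions(precision=4,suppress=True)
for n in ["top","side"]:
    im=cv2.imread(f"pics/{n}0.png")[:,:,::-1].copy()
    for a,r,c in blobs(redmask(im)): print(n,a,np.round(r[0],1),np.round(r[1],1),round(r[2],1))
    # shafts: bright low-sat strips
    h=cv2.cvtColor(im,cv2.COLOR_RGB2HSV); m=((h[...,2]>120)&(h[...,1]<60)).astype(np.uint8)*255
    for a,r,c in blobs(m,60,500): print("  bright",a,np.round(r[0],1),np.round(r[1],1),round(r[2],1))
P=[plane("top",p,.012) for p in [(310.6,166.4),(356.6,159.6),(369.4,237.6),(323.2,244.8)]]
print("plate",np.array(P),np.mean(P,0),[np.linalg.norm(P[i]-P[i-1]) for i in range(4)])
t=[(317.6,170),(322.8,201.2),(327.6,232)]
# side crop: scale 4, origin 255,165 ; mouths at left end
s=[(255+70/4,165+63/4),(255+158/4,165+108/4),(255+243/4,165+153/4)]
for a,b in zip(t,s):
    print("mouth",plane("top",a,.1),plane("side",b,.1),tri(ray("top",a),ray("side",b)))
E
```

```text
dict_keys(['fov_y', 'cx', 'cy', 'world_to_cam'])
top 338.5 [157.  197.2] [12.8 30.5] 15.9
top 354.5 [231.4 187.2] [36.3 11.2] 85.9
top 1026.0 [ 78.2 135.1] [73.2 15.4] 21.6
  bright 106.5 [287.  414.5] [ 9. 20.] 90.0
  bright 163.5 [114.8 305.4] [31.4  6.4] 81.9
  bright 144.0 [400.5 286.5] [35.  5.] 90.0
  bright 406.0 [188.9 256.3] [21.  25.5] 63.4
  bright 147.0 [148.8 226.6] [ 6.  30.4] 16.4
  bright 152.5 [234.2 222.5] [33.4  5.7] 85.8
  bright 110.5 [454.5 176. ] [11. 12.] 0.0
side 1189.0 [ 60. 299.] [15.8 83.4] 72.9
side 288.5 [171.2 292.5] [29.9 11.8] 66.8
side 311.5 [224.1 243.9] [31.6 11.8] 36.9
  bright 184.5 [552.  406.5] [25. 14.] 90.0
  bright 122.0 [420.5 399. ] [12. 13.] 90.0
  bright 259.0 [205.7 405.3] [36.9  8.2] 39.5
  bright 103.5 [365.5 349.5] [11. 13.] 0.0
  bright 231.5 [413.2 347.9] [76.5 31.8] 35.4
  bright 95.0 [374.1 318.6] [10.8 48.4] 49.5
  bright 179.5 [182.4 317.6] [29.9  7.4] 66.8
  bright 165.5 [248.8 262.6] [30.8  6.4] 38.7
  bright 453.5 [258.  235.7] [56.  13.6] 39.5
  bright 136.0 [392.1 213.5] [28.3  5.8] 35.0
  bright 353.0 [207.  192.2] [24.2 
[... 174 characters left out ...]
2466  0.012 ]
 [ 0.4054 -0.1202  0.012 ]] [ 0.5242 -0.1668  0.012 ] [np.float64(0.21996850441139973), np.float64(0.12994743301871578), np.float64(0.21942516857156605), np.float64(0.12806920027012325)]
mouth [ 0.595  -0.0982  0.1   ] [ 0.5981 -0.0969  0.1   ] (array([ 0.596 , -0.0971,  0.1011]), [np.float64(0.0015842967440677842), np.float64(0.0015842967440677926)])
mouth [ 0.5142 -0.1112  0.1   ] [ 0.5176 -0.1127  0.1   ] (array([ 0.5143, -0.1103,  0.104 ]), [np.float64(0.0007722694953105927), np.float64(0.0007722694953105393)])
mouth [ 0.4358 -0.123   0.1   ] [ 0.4425 -0.1262  0.1   ] (array([ 0.4366, -0.1212,  0.1083]), [np.float64(0.001552454969857518), np.float64(0.0015524549698574422)])
```

Run:
```python
from h import *
np.set_printoptions(precision=4,suppress=True)
for nm,ht,st,hs,ss in [("long",(231.4,187.2),(234.2,222.5),(224.1,243.9),(248.8,262.6)),("short",(157,197.2),(148.8,226.6),(171.2,292.5),(182.4,317.6))]:
    a=plane("top",ht,.025);b=plane("top",st,.015);a2=plane("side",hs,.02);b2=plane("side",ss,.018)
    d=(a-b)[:2];print(nm,a,b,a2,b2,np.degrees(np.arctan2(d[1],d[0])),tri(ray("top",ht),ray("side",hs)),tri(ray("top",st),ray("side",ss)))
```

```text
long [0.5607 0.1317 0.025 ] [0.4647 0.1234 0.015 ] [0.5606 0.1315 0.02  ] [0.4623 0.1205 0.018 ] 4.946493676180743 (array([0.5611, 0.1319, 0.02  ]), [np.float64(0.0005920712135275109), np.float64(0.0005920712135274216)]) (array([0.4632, 0.1218, 0.0188]), [np.float64(0.0016518844059339336), np.float64(0.0016518844059339713)])
short [0.5319 0.3341 0.025 ] [0.4521 0.3564 0.015 ] [0.5295 0.3344 0.02  ] [0.4499 0.3537 0.018 ] -15.59010764666222 (array([0.5317, 0.335 , 0.0183]), [np.float64(0.001390544000642791), np.float64(0.0013905440006428541)]) (array([0.451 , 0.3545, 0.0179]), [np.float64(0.001261015381303433), np.float64(0.001261015381303375)])
```

Emit:
step_arm(
  steps=[
    [0,0,40,0,0,0],
    [0,0,40,0,0,0],
    [0,0,30,0,0,0],
    [17,33,0,0,0,-0.012],
    [17,33,0,0,0,-0.012],
    [17,33,0,0,0,-0.012],
    [17,33,0,0,0,-0.012],
    [17,33,0,0,0,-0.012],
    [17,33,0,0,0,-0.012],
    [17,33,0,0,0,-0.012],
    [17,33,0,0,0,-0.012],
    [17,33,0,0,0,-0.012],
    [17,33,0,0,0,-0.012],
    [17,33,0,0,0,-0.012],
    [17,33,0,0,0,-0.012],
    [17,33,0,0,0,-0.012],
    [17,33,0,0,0,-0.012],
    [17,33,0,0,0,-0.012],
    [17,33,0,0,0,-0.012],
    [17,33,0,0,0,-0.012],
  ],
  gripper=1,
  force=40,
)

```text
clock: 1.82
position: [0.4708, -0.0354, 0.3368]
ee_rot: [3.138, 0.141, 0.0]
force: [1.5, -0.4, 0.3]
width: 1.002
gripper_force: 0.0
```

```bash
cat >> h.py <<'E'
import json
def snap(name):
    c=cams.get_calibration("wrist"); im=cams.get_image("wrist"); cv2.imwrite(f"pics/{name}.png",im[:,:,::-1])
    c2={k:(np.array(v).tolist()) for k,v in c.items()}; json.dump(c2,open(f"pics/{name}.json","w")); return c2,im
def proj(P,c):
    W=np.array(c["world_to_cam"]); v=W[:3,:3]@P+W[:3,3]; v=v*[1,-1,-1]; f=210/np.tan(np.radians(c["fov_y"]/2))
    q=np.hypot(v[0],v[1]); r=np.arctan2(q,v[2]); return np.array([c["cx"],c["cy"]])+f*r*v[:2]/q
M=np.array([[.4354,-.1231,.1],[.5145,-.111,.1],[.5936,-.0989,.1]])
E
python3 - <<'E'
from h import *
c,im=snap("w1"); print([proj(p,c) for p in M]); W=np.array(c["world_to_cam"]);print(-W[:3,:3].T@W[:3,3], observe()["position"],observe()["joints"])
E
```

```text
[array([344.95441408, 214.97852579]), array([344.04161711, 152.8478158 ]), array([341.35711107,  88.00185799])]
[ 0.5476604  -0.02709634  0.49482165] [ 0.47335256 -0.02766928  0.33685174] [ 0.35377239  0.14337954 -0.46019851  1.71657851  0.06193713  1.29452499
 -1.59313979]
```

View pics/w1.png

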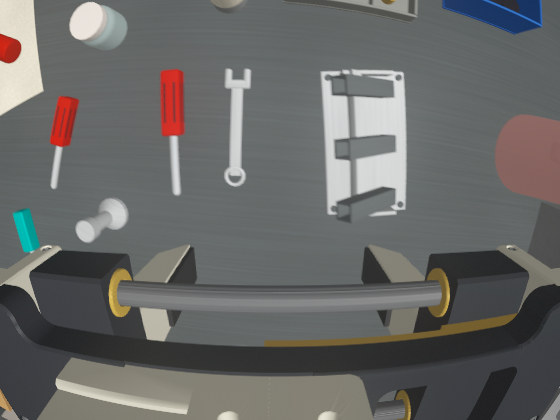

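Emit:
step_arm(
  steps=[
    [15,26,-20,0,0,0],
    [15,27,-20,0,0,0],
    [15,27,-20,0,0,0],
    [15,27,-20,0,0,0],
    [14,26,-20,0,0,0],
    [14,26,-20,0,0,0],
    [0,0,-40,0,0,0],
    [0,0,-40,0,0,0],
    [0,0,-30,0,0,0],
    [0,0,-20,0,0,0],
    [0,0,0,0,0,0],
    [0,0,0,0,0,0],
    [0,0,0,0,0,0],
  ],
)

```text
clock: 2.95
position: [0.5594, 0.1222, 0.0881]
ee_rot: [-3.138, -0.142, -0.003]
force: [0.6, -0.6, 0.5]
width: 0.999
gripper_force: 0.0
```

Run:
```python
from h import *
o=observe(); print(o["position"],o["ee_rot"],o["force"])
c,im=snap("w2")
for a,r,k in blobs(redmask(im)): print(a,np.round(r[0],1),np.round(r[1],1),round(r[2],1), plane("wrist",r[0],.025,c))
```

```text
[0.55942903 0.12220465 0.08810781] [-3.13793052e+00 -1.42326841e-01 -2.55208850e-03] [ 0.5754103  -0.61855367  0.50275995]
1966.5 [ 45.5 218. ] [40. 76.] 3.2 [0.54732911 0.32566994 0.025     ]
5356.5 [264.5 218. ] [134.  43.] 90.0 [0.56599588 0.13423596 0.025     ]
```

Emit:
step_arm(
  steps=[
    [2,10,0,0,0,0],
    [0,0,-30,0,0,0],
    [0,0,-30,0,0,0],
    [0,0,-15,0,0,0],
    [0,0,-8,0,0,0],
    [0,0,0,0,0,0],
    [0,0,0,0,0,0],
  ],
)

```text
clock: 3.58
position: [0.5614, 0.1327, 0.0048]
ee_rot: [-3.138, -0.143, -0.002]
force: [-0.2, 0.9, 0.2]
width: 0.998
gripper_force: 0.0
```

Emit:
step_arm(
  steps=[
    [0,0,0,0,0,0],
    [0,0,0,0,0,0],
    [0,0,0,0,0,0],
    [0,0,0,0,0,0],
    [0,0,0,0,0,0],
    [0,0,0,0,0,0],
    [0,0,0,0,0,0],
    [0,0,0,0,0,0],
  ],
  gripper=0,
  force=40,
)

```text
clock: 4.25
position: [0.5606, 0.1319, 0.0037]
ee_rot: [3.138, 0.142, -0.0]
force: [-1.0, -0.1, -0.0]
width: 0.472
gripper_force: 0.0
```

Emit:
step_arm(
  steps=[
    [0,0,0,0,0,0],
    [0,0,0,0,0,0],
    [0,0,0,0,0,0],
    [0,0,0,0,0,0],
    [0,0,0,0,0,0],
    [0,0,0,0,0,0],
  ],
)

```text
clock: 4.75
position: [0.5605, 0.132, 0.0037]
ee_rot: [-3.138, -0.142, 0.0]
force: [-0.5, -0.7, -0.4]
width: 0.326
gripper_force: 40.0
```

Emit:
step_arm(
  steps=[
    [0,0,25,0,0,0],
    [0,0,40,0,0,0],
    [0,0,40,0,0,0],
    [0,0,40,0,0,0],
    [0,0,40,0,0,0],
    [0,0,40,0,0,0],
    [-5,-8,0,0,0,0.117],
    [-5,-8,0,0,0,0.117],
    [-5,-8,0,0,0,0.117],
    [-5,-8,0,0,0,0.117],
    [-5,-8,0,0,0,0.117],
    [-5,-8,0,0,0,0.117],
    [-5,-8,0,0,0,0.117],
    [-5,-8,0,0,0,0.117],
    [-5,-8,0,0,0,0.117],
    [-5,-8,0,0,0,0.117],
    [-5,-8,0,0,0,0.117],
    [-5,-8,0,0,0,0.117],
    [-5,-8,0,0,0,0.117],
    [0,0,0,0,0,0.117],
  ],
)

```text
clock: 6.42
position: [0.4944, 0.0259, 0.2283]
ee_rot: [2.034, 2.394, -0.003]
force: [0.0, 0.2, -2.8]
width: 0.326
gripper_force: 40.0
```

Emit:
step_arm(
  steps=[
    [0,0,0,0.115,0.0176,0],
    [0,0,0,0.115,0.0176,0],
    [0,0,0,0.115,0.0176,0],
    [0,0,0,0.115,0.0176,0],
    [0,0,0,0.115,0.0176,0],
    [0,0,0,0.115,0.0176,0],
    [0,0,0,0,0,0],
    [0,0,0,0,0,0],
    [0,0,0,0,0,0],
  ],
)

```text
clock: 7.17
position: [0.4953, 0.0283, 0.2288]
ee_rot: [-1.653, -1.938, -0.605]
force: [-1.4, 0.8, -1.3]
width: 0.325
gripper_force: 40.0
```

```bash
cat >> h.py <<'E'
yaw=np.radians(98.7); hx=np.array([np.cos(yaw),np.sin(yaw),0]); s5,c5=np.sin(np.radians(50)),np.cos(np.radians(50))
U=hx*s5+np.array([0,0,c5]); TZ=hx*c5-np.array([0,0,s5]); RT=np.array([U,np.cross(TZ,U),TZ]).T
def report(m,back,grip=.050,off=.0113):
    o=observe(); R=Rn.from_rotvec(o["ee_rot"]).as_matrix(); tgt=M[m]+U*(back+grip)+TZ*off
    print("j",np.round(o["joints"],2),"pos",np.round(o["position"],4),"tgt",np.round(tgt,4),"d mm",np.round((tgt-o["position"])*1e3,1),
      "rot",np.round(Rn.from_matrix(RT@R.T).as_rotvec(),4),"F",np.round(o["force"],1),"w",round(float(o["width"]),3))
    d=(o["position"]-R[:,2]*off-R[:,0]*grip-M[m])*1e3; print("shoulder rel mouth (row,normal,out)",np.round(d@np.array([RT[:,1],TZ,U]).T,1))
E
python3 - <<'E'
from h import *
report(1,.117); c,im=snap("w3"); print([proj(p,c) for p in M])
E
```

```text
j [ 0.97  0.67 -1.06  1.75 -0.13  1.14  0.21] pos [0.4953 0.0283 0.2288] tgt [0.4941 0.0226 0.1987] d mm [ -1.3  -5.7 -30.1] rot [ 0.0004  0.0038 -0.0052] F [-1.4  0.8 -1.3] w 0.325
shoulder rel mouth (row,normal,out) [  2.5 -19.6 140.5]
[array([184.76734693, 442.64487835]), array([273.10162625, 449.00535248]), array([362.02253681, 444.72475488])]
```

View pics/w3.png

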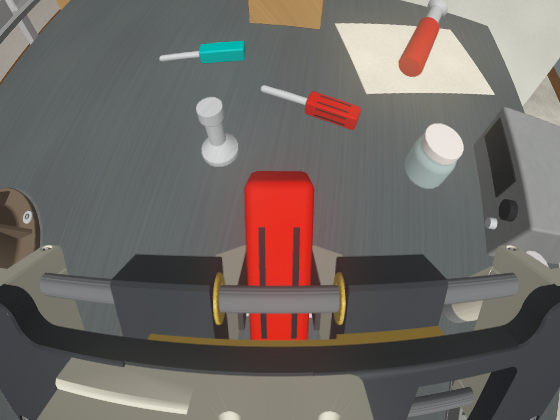

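Emit:
step_arm(
  steps=[
    [0,-3,-15,0,0.004,-0.005],
    [-1,-3,-15,0,0,0],
    [0,0,0,0,0,0],
    [0,0,0,0,0,0],
    [0,0,0,0,0,0],
  ],
)

```text
clock: 7.63
position: [0.4944, 0.0224, 0.1989]
ee_rot: [-1.658, -1.931, -0.604]
force: [0.2, -0.9, -1.4]
width: 0.324
gripper_force: 40.0
```

Run:
```python
from h import *
report(1,.117)
s=cams.get_image("side")[:,:,::-1];t=cams.get_image("top")[:,:,::-1]
cv2.imwrite("pics/side1.png",s);cv2.imwrite("pics/top1.png",t)
o=np.zeros((600,800,3),np.uint8)
o[:560,:400]=cv2.resize(s[140:224,250:310],(400,560),interpolation=cv2.INTER_CUBIC)
o[:560,400:]=cv2.resize(t[150:248,280:350],(400,560),interpolation=cv2.INTER_CUBIC)
cv2.imwrite("pics/m2.png",o)
```

```text
j [ 0.96  0.7  -1.03  1.78 -0.11  1.09  0.23] pos [0.4944 0.0224 0.1989] tgt [0.4941 0.0226 0.1987] d mm [-0.4  0.3 -0.2] rot [-0.0005 -0.0003 -0.0002] F [ 0.2 -0.9 -1.4] w 0.324
shoulder rel mouth (row,normal,out) [  0.3  -0.3 116.8]
```

View pics/m2.png

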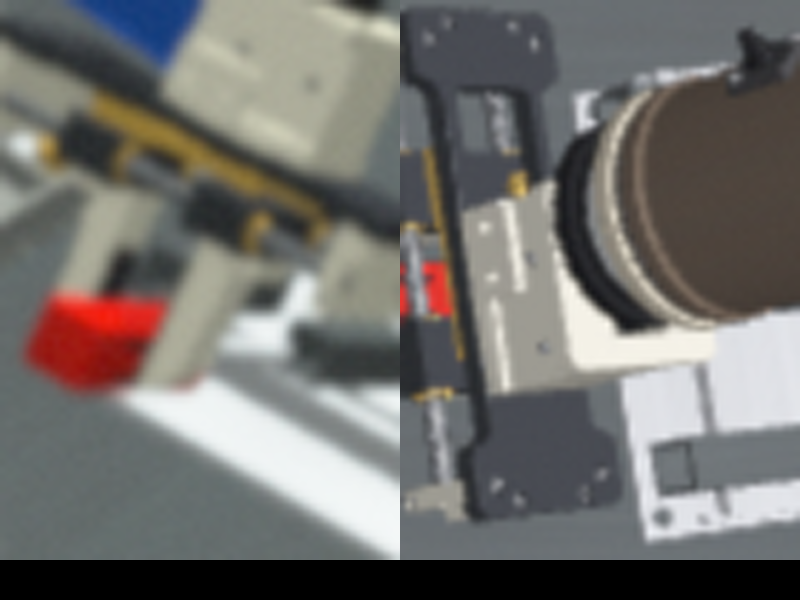

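Emit:
step_arm(
  steps=[
    [0.9,-6.1,-5.1,0,0,0],
    [0.9,-6.1,-5.1,0,0,0],
    [0.35,-2.3,-1.9,0,0,0],
    [0.35,-2.3,-1.9,0,0,0],
    [0.2,-1.5,-1.3,0,0,0],
    [0.2,-1.5,-1.3,0,0,0],
    [0.2,-1.5,-1.3,0,0,0],
    [0.2,-1.5,-1.3,0,0,0],
    [0,0,0,0,0,0],
  ],
)

```text
clock: 8.48
position: [0.4979, -0.0012, 0.1793]
ee_rot: [-1.659, -1.931, -0.604]
force: [0.2, -1.0, -1.9]
width: 0.323
gripper_force: 40.0
```

```bash
python3 -c "
from h import *
report(1,.092)"
```

```text
j [ 0.98  0.74 -1.01  1.77 -0.08  1.09  0.25] pos [ 0.4979 -0.0012  0.1793] tgt [0.4969 0.0037 0.1826] d mm [-0.9  4.9  3.3] rot [-0.0004 -0.0003  0.0006] F [ 0.2 -1.  -1.9] w 0.323
shoulder rel mouth (row,normal,out) [ 0.1 -0.6 86.1]
```

Emit:
step_arm(
  steps=[
    [0.3,-2.3,-1.9,0,0,0],
    [0.3,-2.3,-1.9,0,0,0],
    [0.3,-2.3,-1.9,0,0,0],
    [0.4,-2.3,-1.9,0,0,0],
    [0.4,-2.3,-1.9,0,0,0],
    [0.3,-2.3,-1.9,0,0,0],
    [0.3,-2.3,-1.9,0,0,0],
    [0.4,-2.3,-1.9,0,0,0],
    [0,0,0,0,0,0],
  ],
)

```text
clock: 9.23
position: [0.5006, -0.0199, 0.1638]
ee_rot: [-1.66, -1.93, -0.604]
force: [0.5, 0.0, -3.0]
width: 0.321
gripper_force: 40.0
```

```bash
python3 -c "
from h import *
report(1,.062)"
```

```text
j [ 0.98  0.77 -0.99  1.75 -0.06  1.1   0.28] pos [ 0.5006 -0.0199  0.1638] tgt [ 0.5004 -0.019   0.1633] d mm [-0.2  0.9 -0.5] rot [-0.0004 -0.0006  0.0011] F [ 0.5  0.  -3. ] w 0.321
shoulder rel mouth (row,normal,out) [-0.  -0.9 61.6]
```

Now past the stub depth in 1.5 mm rows, watching the force.

Emit:
step_arm(
  steps=[
    [0.2,-1.15,-1.1,0,0,0],
    [0.2,-1.15,-1.1,0,0,0],
    [0.2,-1.15,-1.1,0,0,0],
    [0.2,-1.15,-1.1,0,0,0],
    [0.2,-1.15,-1.1,0,0,0],
    [0.2,-1.15,-1.1,0,0,0],
    [0.2,-1.15,-1.1,0,0,0],
    [0.2,-1.15,-1.1,0,0,0],
    [0.2,-1.15,-1.1,0,0,0],
    [0,0,0,0,0,0],
  ],
)

```text
clock: 10.07
position: [0.5021, -0.028, 0.1555]
ee_rot: [-1.655, -1.93, -0.606]
force: [-1.3, 3.7, 6.0]
width: 0.321
gripper_force: 40.0
```

```bash
python3 -c "
from h import *
report(1,.048)"
```

```text
j [ 0.99  0.78 -0.98  1.75 -0.05  1.1   0.29] pos [ 0.5021 -0.028   0.1555] tgt [ 0.502  -0.0296  0.1543] d mm [-0.1 -1.6 -1.1] rot [-0.003  -0.0003 -0.0012] F [-1.3  3.7  6. ] w 0.321
shoulder rel mouth (row,normal,out) [ 0.4  0.3 49.9]
```

Emit:
step_arm(
  steps=[
    [0.2,-1.5,-1.3,0,0,0],
    [0.2,-1.5,-1.3,0,0,0],
    [0,0,0,0,0,0],
  ],
)

```text
clock: 10.32
position: [0.5021, -0.0279, 0.1548]
ee_rot: [-1.65, -1.93, -0.608]
force: [-3.8, 12.9, 12.5]
width: 0.325
gripper_force: 40.0
```

```bash
python3 -c "
from h import *
report(1,.048)"
```

```text
j [ 0.99  0.79 -0.98  1.74 -0.05  1.1   0.29] pos [ 0.5021 -0.0279  0.1548] tgt [ 0.502  -0.0296  0.1543] d mm [-0.  -1.7 -0.5] rot [-0.0074 -0.0004 -0.0042] F [-3.8 12.9 12.5] w 0.325
shoulder rel mouth (row,normal,out) [ 0.5  1.1 49.5]
```

Emit:
step_arm(
  steps=[
    [-0.3,2.3,1.9,0,0,0],
    [-0.5,3.8,3.2,0,0,0],
    [-1.2,7.6,6.4,0,0,0],
    [-1.2,7.6,6.4,0,0,0],
    [-1.2,7.6,6.4,0,0,0],
    [-1.2,7.6,6.4,0,0,0],
    [-1.2,7.6,6.4,0,0,0],
    [-1.2,7.6,6.4,0,0,0],
    [-0.6,5.0,4.2,0,0,0],
    [20,3,0,0,0,0],
    [20,3,0,0,0,0],
    [20,3,0,0,0,0],
    [19,3,0,0,0,0],
    [0,0,0,0,0,0],
    [0,0,0,0,0,0],
    [0,0,0,0,0,0],
  ],
)

```text
clock: 11.65
position: [0.5724, 0.0363, 0.1994]
ee_rot: [-1.658, -1.931, -0.603]
force: [-0.4, -0.3, -1.3]
width: 0.323
gripper_force: 40.0
```

```bash
python3 -c "
from h import *
report(2,.097)"
```

```text
j [ 0.82  0.78 -0.98  1.6  -0.08  1.14  0.16] pos [0.5724 0.0363 0.1994] tgt [0.5755 0.0196 0.1858] d mm [  3.  -16.7 -13.5] rot [-0.0005 -0.001  -0.0003] F [-0.4 -0.3 -1.3] w 0.323
shoulder rel mouth (row,normal,out) [ -0.5   0.6 118.7]
```

Emit:
step_arm(
  steps=[
    [1.5,-5.6,-4.5,0,0,0],
    [1.5,-5.6,-4.5,0,0,0],
    [1,-5.6,-4.5,0,0,0],
    [0.2,-1.5,-1.3,0,0,0],
    [0.2,-1.5,-1.3,0,0,0],
    [0.2,-1.5,-1.3,0,0,0],
    [0.2,-1.5,-1.3,0,0,0],
    [0.2,-1.5,-1.3,0,0,0],
    [0.2,-1.5,-1.3,0,0,0],
    [0,0,0,0,0,0],
  ],
)

```text
clock: 12.48
position: [0.5784, 0.0099, 0.1779]
ee_rot: [-1.659, -1.931, -0.604]
force: [-0.1, -0.4, -2.0]
width: 0.324
gripper_force: 40.0
```

```bash
python3 -c "
from h import *
report(2,.085)"
```

```text
j [ 0.83  0.81 -0.96  1.58 -0.05  1.15  0.19] pos [0.5784 0.0099 0.1779] tgt [0.5769 0.0105 0.1781] d mm [-1.5  0.6  0.2] rot [-0.0003 -0.0003  0.0006] F [-0.1 -0.4 -2. ] w 0.324
shoulder rel mouth (row,normal,out) [ 1.4 -0.3 84.3]
```

Inside the mouth, no contact. Go on 30 mm.

Emit:
step_arm(
  steps=[
    [0.3,-2.3,-1.9,0,0,0],
    [0.3,-2.3,-1.9,0,0,0],
    [0.3,-2.3,-1.9,0,0,0],
    [0.3,-2.3,-1.9,0,0,0],
    [0.3,-2.3,-1.9,0,0,0],
    [0.3,-2.3,-1.9,0,0,0],
    [0.3,-2.3,-1.9,0,0,0],
    [0.3,-2.3,-1.9,0,0,0],
    [0.3,-2.3,-1.9,0,0,0],
    [0.3,-2.3,-1.9,0,0,0],
    [0.2,-1.5,-1.3,0,0,0],
    [0.2,-1.5,-1.3,0,0,0],
    [0.2,-1.5,-1.3,0,0,0],
    [0.2,-1.5,-1.3,0,0,0],
    [0,0,0,0,0,0],
  ],
)

```text
clock: 13.73
position: [0.5822, -0.0191, 0.1537]
ee_rot: [-1.659, -1.931, -0.604]
force: [0.3, 0.9, -2.6]
width: 0.325
gripper_force: 40.0
```

```bash
python3 -c "
from h import *
report(2,.045)"
```

```text
j [ 0.85  0.86 -0.94  1.56 -0.03  1.15  0.23] pos [ 0.5822 -0.0191  0.1537] tgt [ 0.5815 -0.0198  0.1524] d mm [-0.7 -0.7 -1.3] rot [-0.0003 -0.0004  0.0007] F [ 0.3  0.9 -2.6] w 0.325
shoulder rel mouth (row,normal,out) [ 0.7 -0.6 46.2]
```

Emit:
step_arm(
  steps=[
    [0.4,-2.3,-1.9,0,0,0],
    [0.4,-2.3,-1.9,0,0,0],
    [0.4,-2.3,-1.9,0,0,0],
    [0.3,-2.3,-1.9,0,0,0],
    [0.3,-2.3,-1.9,0,0,0],
    [0.4,-2.3,-1.9,0,0,0],
    [0.4,-2.3,-1.9,0,0,0],
    [0.3,-2.3,-1.9,0,0,0],
    [0.3,-2.3,-1.9,0,0,0],
    [0.4,-2.3,-1.9,0,0,0],
    [0.3,-2.3,-1.9,0,0,0],
    [0.3,-2.3,-1.9,0,0,0],
    [0.3,-2.3,-1.9,0,0,0],
    [0,0,0,0,0,0],
  ],
)

```text
clock: 14.9
position: [0.5866, -0.0493, 0.1287]
ee_rot: [-1.66, -1.93, -0.604]
force: [0.3, -0.6, -2.9]
width: 0.325
gripper_force: 40.0
```

```bash
python3 -c "
from h import *
report(2,.0)"
```

```text
j [ 0.87  0.9  -0.91  1.54 -0.    1.17  0.27] pos [ 0.5866 -0.0493  0.1287] tgt [ 0.5867 -0.0539  0.1235] d mm [ 0.1 -4.5 -5.2] rot [-0.0003 -0.0006  0.001 ] F [ 0.3 -0.6 -2.9] w 0.325
shoulder rel mouth (row,normal,out) [ 0.5 -1.1  6.8]
```

Emit:
step_arm(
  steps=[
    [0.1,-0.9,-0.8,0,0,0],
    [0.1,-0.9,-0.8,0,0,0],
    [0.1,-0.9,-0.8,0,0,0],
    [0.1,-0.9,-0.8,0,0,0],
    [0.1,-0.9,-0.8,0,0,0],
    [0.1,-0.9,-0.8,0,0,0],
    [0.1,-0.9,-0.8,0,0,0],
    [0,0,0,0,0,0],
  ],
)

```text
clock: 15.57
position: [0.5873, -0.0541, 0.1244]
ee_rot: [-1.657, -1.931, -0.605]
force: [-1.7, 2.7, 2.6]
width: 0.327
gripper_force: 40.0
```

```bash
python3 -c "
from h import *
report(2,.0)"
```

```text
j [ 0.87  0.91 -0.91  1.53  0.    1.17  0.27] pos [ 0.5873 -0.0541  0.1244] tgt [ 0.5867 -0.0539  0.1235] d mm [-0.6  0.2 -0.9] rot [-0.002  -0.0001 -0.0004] F [-1.7  2.7  2.6] w 0.327
shoulder rel mouth (row,normal,out) [ 0.6 -0.8  0.3]
```

Emit:
step_arm(
  steps=[
    [0.1,-0.9,-0.8,0,0,0],
    [0,0,0,0,0,0],
  ],
)

```text
clock: 15.73
position: [0.5873, -0.054, 0.1243]
ee_rot: [-1.655, -1.931, -0.606]
force: [-2.9, 3.5, 6.1]
width: 0.325
gripper_force: 40.0
```

Emit:
step_arm(
  steps=[
    [0,0,0,0,0,0],
    [0,0,0,0,0,0],
    [0,0,0,0,0,0],
    [0,0,0,0,0,0],
    [0,0,0,0,0,0],
  ],
  gripper=0.6,
)

```text
clock: 16.15
position: [0.5875, -0.0562, 0.1227]
ee_rot: [-1.66, -1.931, -0.604]
force: [-0.5, -0.2, 0.6]
width: 0.589
gripper_force: 0.0
```

Emit:
step_arm(
  steps=[
    [0.5,-3.2,3.8,0,0,0],
    [1,-6.4,7.7,0,0,0],
    [2,-12.7,15.3,0,0,0],
    [2,-12.7,15.3,0,0,0],
    [2,-12.7,15.3,0,0,0],
    [2,-12.7,15.3,0,0,0],
    [0,0,35,0,0,0],
    [0,0,35,0,0,0],
    [0,0,30,0,0,0],
  ],
)

```text
clock: 16.9
position: [0.5972, -0.1169, 0.2987]
ee_rot: [-1.66, -1.931, -0.606]
force: [0.6, -0.1, -0.2]
width: 0.597
gripper_force: 0.0
```

Run:
```python
from h import *
report(2,0)
s=cams.get_image("side")[:,:,::-1]
cv2.imwrite("pics/side2.png",cv2.resize(s[100:310,120:400],(800,600),interpolation=cv2.INTER_CUBIC))
```

```text
j [ 0.91  0.79 -0.95  1.25 -0.07  1.54  0.24] pos [ 0.5972 -0.1169  0.2987] tgt [ 0.5867 -0.0539  0.1235] d mm [ -10.4   63.1 -175.2] rot [-0.0006  0.0014  0.0013] F [ 0.6 -0.1 -0.2] w 0.597
shoulder rel mouth (row,normal,out) [   0.8 -175.3   63.6]
```

View pics/side2.png

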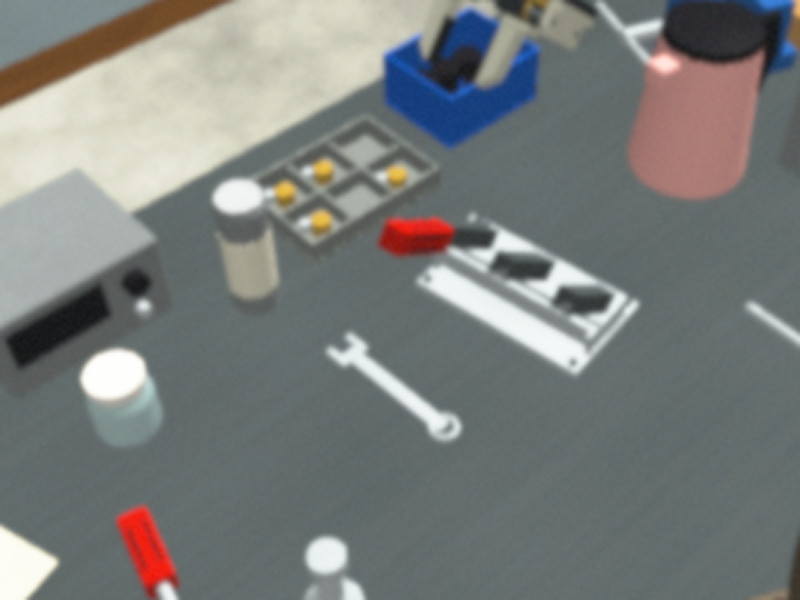

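Emit:
step_arm(
  steps=[
    [0,20,0,-0.115,-0.0176,0],
    [0,20,0,-0.115,-0.0176,0],
    [0,20,0,-0.115,-0.0176,0],
    [0,20,0,-0.115,-0.0176,0],
    [0,20,0,-0.115,-0.0176,0],
    [0,20,0,-0.115,-0.0176,0],
    [-5,23,0,0,0,-0.117],
    [-5,23,0,0,0,-0.117],
    [-5,23,0,0,0,-0.117],
    [-5,23,0,0,0,-0.117],
    [-5,23,0,0,0,-0.117],
    [-5,23,0,0,0,-0.117],
    [-5,23,0,0,0,-0.117],
    [-5,23,0,0,0,-0.117],
    [-5,23,0,0,0,-0.117],
    [-5,23,0,0,0,-0.117],
    [-5,23,0,0,0,-0.117],
    [-5,23,0,0,0,-0.117],
    [-5,23,0,0,0,-0.117],
    [0,23,0,0,0,-0.117],
  ],
  gripper=1,
)

```text
clock: 18.62
position: [0.5311, 0.3271, 0.2966]
ee_rot: [-3.139, -0.124, -0.001]
force: [0.4, 0.5, 0.2]
width: 0.999
gripper_force: 0.0
```

Emit:
step_arm(
  steps=[
    [0,0,-30,0,0,-0.117],
    [0,0,-30,0,0,-0.117],
    [0,0,-30,0,0,-0.117],
    [0,0,-30,0,0,0],
    [0,0,-30,0,0,0],
    [0,0,-30,0,0,0],
    [0,0,-20,0,0,0],
    [0,0,0,0,0,0],
    [0,0,0,0,0,0],
  ],
)

```text
clock: 19.37
position: [0.5318, 0.3256, 0.0956]
ee_rot: [3.112, -0.417, -0.001]
force: [-0.1, -0.3, 1.1]
width: 0.998
gripper_force: 0.0
```

Run:
```python
from h import *
o=observe(); print(o["position"],o["ee_rot"],o["force"],o["joints"])
R=Rn.from_rotvec(o["ee_rot"]).as_matrix(); print("yaw",np.degrees(np.arctan2(R[1,0],R[0,0])))
c,im=snap("w4")
for a,r,k in blobs(redmask(im)): print(a,np.round(r[0],1),np.round(r[1],1),round(r[2],1), plane("wrist",r[0],.025,c))
```

```text
[0.53177079 0.32561713 0.09562108] [ 3.11248580e+00 -4.17435179e-01 -9.56920693e-04] [-0.13798433 -0.33894935  1.05461949] [-0.39250782  0.59237902 -0.36115962  1.69429304  0.25454258  0.90274404
 -2.69368859]
yaw -15.277451975284524
4248.0 [264.1 221. ] [110.6  41.1] 88.8 [0.53719676 0.33692881 0.025     ]
3843.0 [ 38. 110.] [56. 76.] 90.0 [0.68105109 0.49717738 0.025     ]
```

Emit:
step_arm(
  steps=[
    [-1,9.5,0,0,0,0],
    [0,0,-30,0,0,0],
    [0,0,-30,0,0,0],
    [0,0,-20,0,0,0],
    [0,0,-10.5,0,0,0],
    [0,0,0,0,0,0],
    [0,0,0,0,0,0],
  ],
)

```text
clock: 20.0
position: [0.5315, 0.3364, 0.0064]
ee_rot: [-3.113, 0.417, -0.002]
force: [0.2, 0.0, 0.8]
width: 1.001
gripper_force: 0.0
```

Emit:
step_arm(
  steps=[
    [0,0,0,0,0,0],
    [0,0,0,0,0,0],
    [0,0,0,0,0,0],
    [0,0,0,0,0,0],
    [0,0,0,0,0,0],
    [0,0,0,0,0,0],
    [0,0,0,0,0,0],
    [0,0,0,0,0,0],
    [0,0,0,0,0,0],
    [0,0,0,0,0,0],
    [0,0,0,0,0,0],
    [0,0,0,0,0,0],
    [0,0,0,0,0,0],
  ],
  gripper=0,
  force=40,
)

```text
clock: 21.08
position: [0.5309, 0.3353, 0.0051]
ee_rot: [3.113, -0.417, 0.001]
force: [-0.1, 0.6, -0.9]
width: 0.323
gripper_force: 40.0
```

Emit:
step_arm(
  steps=[
    [0,0,25,0,0,0],
    [0,0,40,0,0,0],
    [0,0,40,0,0,0],
    [0,0,40,0,0,0],
    [0,0,40,0,0,0],
    [0,0,40,0,0,0],
    [-6.7,-20,0,0,0,0.117],
    [-6.7,-20,0,0,0,0.117],
    [-6.7,-20,0,0,0,0.117],
    [-6.7,-20,0,0,0,0.117],
    [-6.7,-20,0,0,0,0.117],
    [-6.7,-20,0,0,0,0.117],
    [-6.7,-20,0,0,0,0.117],
    [-6.7,-20,0,0,0,0.117],
    [-6.7,-20,0,0,0,0.117],
    [-6.7,-20,0,0,0,0.117],
    [-6.7,-20,0,0,0,0.117],
    [-6.7,-20,0,0,0,0.117],
    [-6.7,-20,0,0,0,0.117],
    [-6.7,-20,0,0,0,0.117],
  ],
)

```text
clock: 22.75
position: [0.4364, 0.0543, 0.23]
ee_rot: [-2.426, -1.996, -0.0]
force: [0.9, -0.2, -1.7]
width: 0.323
gripper_force: 40.0
```

Emit:
step_arm(
  steps=[
    [-7,-20,0,0,0,0.117],
    [-7,-20,0,0,0,0.117],
    [-6,-20,0,0,0,0.117],
    [0,0,0,0.115,0.0176,0],
    [0,0,0,0.115,0.0176,0],
    [0,0,0,0.115,0.0176,0],
    [0,0,0,0.115,0.0176,0],
    [0,0,0,0.115,0.0176,0],
    [0,0,0,0.115,0.0176,0],
    [0,0,0,0,0,0],
    [0,0,0,0,0,0],
  ],
)

```text
clock: 23.67
position: [0.4169, -0.006, 0.2289]
ee_rot: [-1.662, -1.927, -0.603]
force: [-0.6, 0.1, -1.8]
width: 0.323
gripper_force: 40.0
```

```bash
python3 -c "
from h import *
report(0,.105,.042,.0099)"
```

```text
j [ 0.85  0.42 -0.6   1.91 -0.43  1.21  0.62] pos [ 0.4169 -0.006   0.2289] tgt [ 0.4174 -0.0055  0.1869] d mm [  0.5   0.5 -42. ] rot [-0.0007 -0.0029  0.0035] F [-0.6  0.1 -1.8] w 0.323
shoulder rel mouth (row,normal,out) [ -0.7 -32.4 131.7]
```

Emit:
step_arm(
  steps=[
    [0.4,0.2,-20,0,-0.003,0.003],
    [0.4,0.3,-22,0,0,0],
    [0,0,0,0,0,0],
    [0.9,-6.1,-5.1,0,0,0],
    [0.6,-4.6,-3.9,0,0,0],
    [0.3,-2.3,-1.9,0,0,0],
    [0.2,-1.5,-1.3,0,0,0],
    [0.2,-1.5,-1.3,0,0,0],
    [0.2,-1.5,-1.3,0,0,0],
    [0.2,-1.5,-1.3,0,0,0],
    [0.2,-1.5,-1.3,0,0,0],
    [0.2,-1.5,-1.3,0,0,0],
    [0,0,0,0,0,0],
  ],
)

```text
clock: 24.75
position: [0.421, -0.0266, 0.1692]
ee_rot: [-1.656, -1.935, -0.606]
force: [-0.2, 0.7, -1.7]
width: 0.321
gripper_force: 40.0
```

```bash
python3 -c "
from h import *
report(0,.075,.042,.0099)"
```

```text
j [ 0.84  0.52 -0.58  1.94 -0.39  1.11  0.68] pos [ 0.421  -0.0266  0.1692] tgt [ 0.4209 -0.0282  0.1676] d mm [-0.1 -1.7 -1.5] rot [-0.0005  0.0026 -0.0022] F [-0.2  0.7 -1.7] w 0.321
shoulder rel mouth (row,normal,out) [ 0.5 -0.1 77.2]
```

Emit:
step_arm(
  steps=[
    [0.3,-1.9,-1.6,0,0,0],
    [0.3,-1.9,-1.6,0,0,0],
    [0.3,-1.9,-1.6,0,0,0],
    [0.3,-1.9,-1.6,0,0,0],
    [0.3,-2.3,-1.9,0,0,0],
    [0.3,-2.3,-1.9,0,0,0],
    [0.3,-2.3,-1.9,0,0,0],
    [0.4,-2.3,-1.9,0,0,0],
    [0.3,-2.3,-1.9,0,0,0],
    [0.4,-2.3,-1.9,0,0,0],
    [0.3,-2.3,-1.9,0,0,0],
    [0.4,-2.3,-1.9,0,0,0],
    [0.3,-2.3,-1.9,0,0,0],
    [0.3,-2.3,-1.9,0,0,0],
    [0.4,-2.3,-1.9,0,0,0],
    [0,0,0,0,0,0],
  ],
)

```text
clock: 26.08
position: [0.4259, -0.0597, 0.1417]
ee_rot: [-1.656, -1.935, -0.606]
force: [-0.1, -0.4, -1.4]
width: 0.322
gripper_force: 40.0
```

```bash
python3 -c "
from h import *
report(0,.01,.042,.0099)"
```

```text
j [ 0.86  0.58 -0.55  1.91 -0.35  1.1   0.71] pos [ 0.4259 -0.0597  0.1417] tgt [ 0.4284 -0.0774  0.1258] d mm [  2.5 -17.8 -15.9] rot [-0.0004  0.0026 -0.002 ] F [-0.1 -0.4 -1.4] w 0.322
shoulder rel mouth (row,normal,out) [ 0.3 -0.6 33.9]
```

Emit:
step_arm(
  steps=[
    [0.3,-2.3,-1.9,0,0,0],
    [0.4,-2.3,-1.9,0,0,0],
    [0.3,-2.3,-1.9,0,0,0],
    [0.4,-2.3,-1.9,0,0,0],
    [0.3,-2.3,-1.9,0,0,0],
    [0.4,-2.3,-1.9,0,0,0],
    [0.3,-2.3,-1.9,0,0,0],
    [0.4,-2.3,-1.9,0,0,0],
    [0.3,-2.3,-1.9,0,0,0],
    [0.1,-0.9,-0.8,0,0,0],
    [0.1,-0.9,-0.8,0,0,0],
    [0.1,-0.9,-0.8,0,0,0],
    [0.1,-0.9,-0.8,0,0,0],
    [0.1,-0.9,-0.8,0,0,0],
    [0.1,-0.9,-0.8,0,0,0],
    [0,0,0,0,0,0],
  ],
)

```text
clock: 27.42
position: [0.4296, -0.0854, 0.1201]
ee_rot: [-1.656, -1.935, -0.606]
force: [0.3, -0.4, -1.9]
width: 0.324
gripper_force: 40.0
```

```bash
python3 -c "
from h import *
report(0,.0,.042,.0099)"
```

```text
j [ 0.88  0.63 -0.53  1.88 -0.32  1.1   0.74] pos [ 0.4296 -0.0854  0.1201] tgt [ 0.4296 -0.085   0.1194] d mm [-0.   0.4 -0.7] rot [-0.0004  0.0028 -0.0024] F [ 0.3 -0.4 -1.9] w 0.324
shoulder rel mouth (row,normal,out) [ 0.1 -0.8  0.1]
```

No contact yet; feel for the shoulder.

Emit:
step_arm(
  steps=[
    [0.1,-0.8,-0.6,0,0,0],
    [0.1,-0.8,-0.6,0,0,0],
    [0.1,-0.8,-0.6,0,0,0],
    [0,0,0,0,0,0],
  ],
)

```text
clock: 27.75
position: [0.4297, -0.0862, 0.1193]
ee_rot: [-1.652, -1.934, -0.607]
force: [-0.8, 3.2, 5.5]
width: 0.322
gripper_force: 39.9
```

```bash
python3 -c "
from h import *
report(0,.0,.042,.0099)"
```

```text
j [ 0.88  0.64 -0.53  1.88 -0.32  1.1   0.74] pos [ 0.4297 -0.0862  0.1193] tgt [ 0.4296 -0.085   0.1194] d mm [-0.2  1.2  0.1] rot [-0.0031  0.0025 -0.004 ] F [-0.8  3.2  5.5] w 0.322
shoulder rel mouth (row,normal,out) [ 0.2 -0.6 -1. ]
```

Contact at the shoulder: home. Release and back out.

Emit:
step_arm(
  steps=[
    [0,0,0,0,0,0],
    [0,0,0,0,0,0],
    [0,0,0,0,0,0],
    [0,0,0,0,0,0],
    [0,0,0,0,0,0],
  ],
  gripper=0.6,
)

```text
clock: 28.17
position: [0.4299, -0.0878, 0.1183]
ee_rot: [-1.656, -1.935, -0.606]
force: [-0.3, -0.7, 0.7]
width: 0.59
gripper_force: 0.0
```

Emit:
step_arm(
  steps=[
    [0.5,-3.2,3.8,0,0,0],
    [1,-6.4,7.7,0,0,0],
    [2,-12.7,15.3,0,0,0],
    [2,-12.7,15.3,0,0,0],
    [2,-12.7,15.3,0,0,0],
    [2,-12.7,15.3,0,0,0],
    [0,0,35,0,0,0],
    [0,0,35,0,0,0],
    [0,0,30,0,0,0],
    [0,0,0,0,0,0],
    [0,0,0,0,0,0],
  ],
)

```text
clock: 29.08
position: [0.4401, -0.1489, 0.2931]
ee_rot: [-1.658, -1.939, -0.606]
force: [-0.7, 0.0, -1.2]
width: 0.599
gripper_force: 0.0
```

Run:
```python
from h import *
report(0,0)
s=cams.get_image("side")[:,:,::-1]
cv2.imwrite("pics/side3.png",cv2.resize(s[140:245,230:370],(800,600),interpolation=cv2.INTER_CUBIC))
```

```text
j [ 0.94  0.48 -0.52  1.6  -0.34  1.52  0.67] pos [ 0.4401 -0.1489  0.2931] tgt [ 0.4285 -0.0781  0.1235] d mm [ -11.6   70.8 -169.7] rot [ 0.0026  0.0063 -0.0022] F [-0.7  0.  -1.2] w 0.599
shoulder rel mouth (row,normal,out) [   1.  -176.3   54.1]
```

View pics/side3.png

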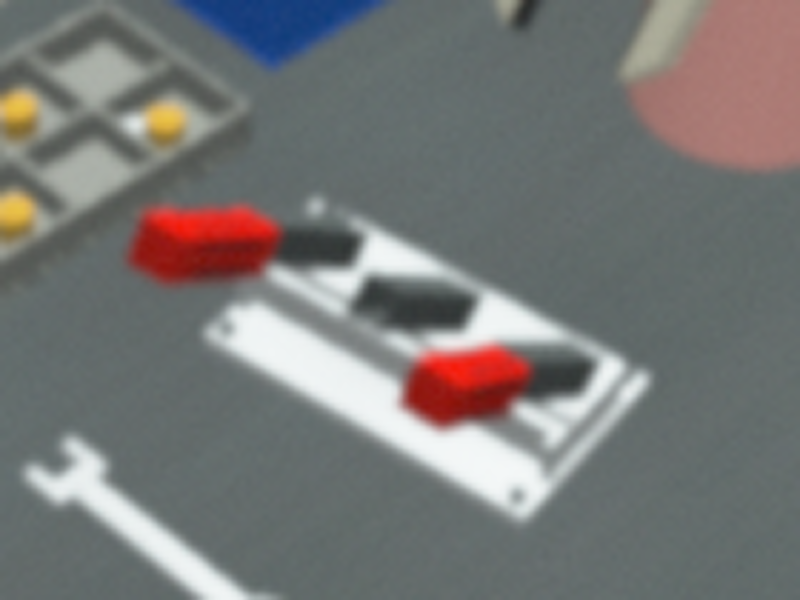

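Both red handles, at about (205,243) and (470,385) in the crop, sit flush on the two end sleeves. The gripper is clear of them.

```bash
python3 -c "
from cell import job
print(job.sign_off())"
```

```text
the job is handed in; nothing more can be done
None
```

Both drivers are fully home, the long one in the far sleeve and the short one in the near sleeve; the stub stopped the shaft in the middle sleeve. I handed the job in after about 29 s on the robot clock, and sign-off returned no verdict.

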